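# Refit the burner knob and hold it pressed in

## Task

One valve shaft of the gas hob is bare: of the three loose knobs on the counter, pick up the one whose bore fits that shaft, turn it so that the flat in its bore matches the flat of the shaft, and push it fully home onto the shaft. Then press the knob in against the valve's spring, as far as it goes, and finish while still holding it pressed in, without letting go. Leave the other two knobs, the peppers, bowls, saucer and mug where they are.

Things in the scene. Friction and masses are not known exactly. Their poses are not given: they have to be found in the camera images.
- knob_fit: Middle-sized knob, the one that fits. Loose bare-metal cooker knob, 60 g, 34 mm high, standing on its skirt (50 mm disc, 8 mm high). Above: bar grip 42 mm long (x), 28 mm wide (y), flat sides; pointer nose with black line at +x, tip 28 mm from axis. D bore right through, seen from above: 13.2 mm across the round, flat 3.1 mm from axis on the +x side. Origin: centre of underside; z up
- knob_small: Smallest knob, bore too small. Loose bare-metal cooker knob, 40 g, 30 mm high, standing on its skirt (40 mm disc, 8 mm high). Above: bar grip 32 mm long (x), 22 mm wide (y), flat sides; pointer nose with black line at +x, tip 23 mm from axis. D bore right through, seen from above: 9.2 mm across the round, flat 2.0 mm from axis on the +x side. Origin: centre of underside; z up
- knob_large: Largest knob, bore too loose. Loose bare-metal cooker knob, 100 g, 40 mm high, standing on its skirt (62 mm disc, 8 mm high). Above: bar grip 52 mm long (x), 36 mm wide (y), flat sides; pointer nose with black line at +x, tip 34 mm from axis. D bore right through, seen from above: 19.2 mm across the round, flat 5.0 mm from axis on the +x side. Origin: centre of underside; z up
- shaft_seat (a point): Bare valve shaft: centre of its seat, a 21 mm round shoulder 82 mm above the counter, where a fitted knob's underside rests, origin here, x along this x. A brass D-shaft rises 24 mm from it (last 4 mm tapered): 12 mm across the round, flat 2.5 mm from axis. z up, x out of the flat. Does not turn; all moves down together when pressed. Knob play: 0.6 mm all round, 0.1 rad
- shaft (a joint): How far the valve shaft is pressed into the hob, in m: 0 up, 0.008 fully in at its stop. A spring pushes it back up: 5.6 N to start it moving, 11.2 N fully in; it springs up when let go
- hob: Fixed two-burner steel gas hob, 460 (x) by 300 (y) mm, top face 70 mm and pan supports 104 mm above the counter; origin under its centre. Along its near edge (x = -185 mm) are two valves: the bare shaft at y = -65 mm and a knob still fitted (fixed, top 116 mm above the counter) at y = +65 mm. The bare shaft's turn differs from the hob's
- pepper_a: Green bell pepper, loose, 70 mm across, 85 mm high; bystander; origin: centre of its underside
- pepper_b: Smaller green bell pepper, loose, 63 mm across, 77 mm high; bystander; origin: centre of its underside
- bowl_small: Small steel bowl of chillies, loose, 104 mm across, 45 mm high; bystander; origin: centre of its underside
- bowl_mid: Steel bowl of peppers, loose, 170 mm across, 70 mm high; bystander; origin: centre of its underside
- saucer: White saucer with dried peppers, loose, 140 mm across, 25 mm high; bystander; origin: centre of its underside
- mug: White mug, loose, 82 mm across, 90 mm high; bystander; origin: centre of its underside
Things that resemble listed ones, but are neither listed nor needed, are in the scene too. Leave any blue or orange look-alike of the knob_fit alone.

How it is judged:
By the outcome, as a careful person would: the job done as asked, in the order asked, and still so for the second after the job is handed in, while the arm keeps its last pose, push and grip.
It also fails if it takes over 51 s, if anything falls off the work surface, if the arm or the gripper's body presses on something with over 40 N, if the wrist force passes 120 N, or if a joint passes its speed limit or range.

## Robot

A 7-joint arm with a two-finger parallel gripper is mounted at the origin on the work surface. World frame = base frame: x ahead of the robot, y to its left, z up, the work surface at z = 0. Lengths are in m, angles in rad, forces in N, time in s.
With the tool pointing down it reaches from about 0.4 to 0.875 m from the base axis. Payload 6.5 kg.
Tool frame: the origin (TCP) lies midway between the tips of the shut fingers; the grasp point (between the pads) lies 19 mm behind it; z points along the fingers, y is the line along which they close (so a half turn about z gives the same grasp; the last joint's range is limited). The gripper opens to 85 mm and grips with 20 to 120 N. Pads are 22 mm wide; open, the fingers measure 114 mm over their backs; the gripper's body (76 mm by 85 mm) begins 54 mm behind the grasp point. The pads swing forward as they close: fully open they stand 13 mm farther back than shut.
Start: joints at [1.241, 0.536, -0.004, 1.538, 0.003, 1.067, -0.071], TCP at [0.169, -0.628, 0.231] pointing down, gripper open.
Joint ranges: [-2.7, 2.7], [-0.37, 2.16], [-1.27, 1.26], [0.24, 2.4], [-1.31, 4.45], [0.19, 1.91], [-2.76, 2.76]. Speed limits (rad/s): [2.39, 2.39, 3.14, 3.14, 3.14, 3.14, 3.14].

## Interface

Orientations are given as a unit quaternion [x, y, z, w].
In Python, from rig import move_ptp, move_l, move_j, command_gripper, wait, solve_ik, get_obs, snapshot, camera_params, Unreachable, hand_in, outline_of gives the robot as it stands. The module is installed in compiled form; this text tells all that it offers. Calls block until the motion is done:
- move_ptp(position, orientation): joint-space move of the TCP to a pose.
- move_l(position, ori=None, vel=0.15, force_limit=None): straight line of the TCP; ori=None keeps the orientation; vel is the mean speed in m/s. With force_limit (N) it stops when the force on the tool has changed by that much, and returns True; else False.
- move_j(angles): joint-space move.
- command_gripper(opening, force=None): finger opening in m; force is the grip in N (None keeps the last); returns when the fingers have stopped.
- wait(seconds).
- solve_ik(position, orientation): joint angles nearest the present ones, or None.
- get_obs(): the state.
- snapshot(name): name is "side" or "top"; returns (picture, depth): 480x640x3 uint8, blue, green, red; 480x640 float32, m along the optical axis (not along the pixel's ray), 0 where there is no reading.
- camera_params(name): a dict with "camera_matrix" (3x3 intrinsics, pixels), "rvec" (rotation vector, rad) and "tvec" (3), from world to camera coordinates, as OpenCV has them. Camera axes: x right, y down, z forward; pixel columns grow to the right and rows downward; lengths in m; the calibration is good to about 2 mm. A picture is of the moment at which its call begins. camera_params takes no time and is no camera call.
A pose or a line that the arm cannot do raises Unreachable and nothing moves.
- hand_in(): hands the job in; it is judged then, once.
Trained networks look in the newest picture that a camera, given by its name, has taken for a name from the list of things; names that differ only in an ending like _2 or _b are one class to them, and where a whole thing is asked for, a point or a joint stands for the part that bears it (a point fixed in the world has none). Each returns a list of dicts, best first, with "conf" (0 to 1); they miss things now and then, are a little off and sometimes report something else, mostly with a low value. They report only what shows in the picture. A call takes as long as a camera call. They do not tell look-alikes from the thing itself.
- outline_of(query, camera): "pixels" (480x640 bool, what is visible of it) and "uv" ([column, row] in pixels, amid what is visible of it).
The state is a dict: "clock": time; "joints": joint angles; "joint_vel": joint speeds; "tau": joint torques, N m; "position": TCP position; "tcp_rot": TCP orientation; "force": force on the tool from outside, world axes, zero at the start; "ft_torque": the same for the moment, N m; "grip_width": finger opening in m; "grip_force": force on a finger pad.
Only numpy, scipy, OpenCV 4.12 (cv2) and the standard library are available. Lean on these libraries where they do the work, as an engineer would, in place of code of your own. Each camera call takes 0.05 s, during which the arm holds its last target. There are 200 camera calls.

## Working session

There is one attempt and no reset: what is moved stays moved. The work goes in short steps, each a Python script; the robot and the scene stay as the last script left them, time stands still between calls to the robot, and variables do not carry over. Pictures are saved under pics/ and viewed, at most 10 in all, crops included, and the job is handed in when it is done.

```bash
mkdir -p pics; cat > h.py <<'E'
import numpy as np, cv2
from rig import *
def cam(n):
    p=camera_params(n); return np.array(p["camera_matrix"],float),cv2.Rodrigues(np.array(p["rvec"],float))[0],np.array(p["tvec"],float).ravel()
def world(n,depth):
    K,R,t=cam(n); v,u=np.mgrid[:480,:640]
    c=np.stack([(u-K[0,2])/K[0,0]*depth,(v-K[1,2])/K[1,1]*depth,depth],-1)
    return (c-t)@R
def proj(n,P):
    K,R,t=cam(n); c=np.asarray(P)@R.T+t; c=c@K.T; return c[...,:2]/c[...,2:]
def atz(n,uv,z):
    K,R,t=cam(n); d=R.T@np.linalg.inv(K)@np.array([uv[0],uv[1],1.]); o=-R.T@t
    return o+d*(z-o[2])/d[2]
E
python3 - <<'E'
from h import *
for n in("top","side"):
    im,d=snapshot(n); cv2.imwrite(f"pics/{n}0.png",im); np.save(f"{n}0.npy",d)
    K,R,t=cam(n); print(n,K[0,0],(-R.T@t).round(3),R[2].round(2)); W=world(n,d)
    for q in("knob_fit","knob_small","knob_large","shaft","shaft_seat","hob"):
        for o in outline_of(q,n)[:4]:
            m=o["pixels"]&(d>0); print(n,q,round(o["conf"],2),np.round(o["uv"]),m.sum(),np.median(W[m],0).round(3) if m.any() else 0,np.percentile(W[m][:,2],97).round(3) if m.any() else 0)
print(get_obs())
E
```

```text
top 582.1828202088082 [0.21  0.007 1.55 ] [ 0.22  0.   -0.97]
top knob_fit 0.87 [410. 316.] 301 [ 0.323 -0.197  0.032] 0.041
top knob_fit 0.78 [459. 244.] 289 [ 0.503 -0.332  0.032] 0.041
top knob_fit 0.59 [358. 214.] 274 [ 0.596 -0.072  0.032] 0.04
top knob_fit 0.54 [384. 233.] 274 [ 0.53  -0.138  0.031] 0.04
top knob_small 0.68 [404. 201.] 163 [ 0.615 -0.194  0.028] 0.036
top knob_large 0.55 [410. 267.] 442 [ 0.447 -0.201  0.038] 0.046
top hob 0.67 [270. 178.] 18499 [0.673 0.164 0.072] 0.105
side 557.3084447264342 [ 0.464 -0.839  1.159] [ 0.05  0.62 -0.79]
side knob_fit 0.89 [226. 334.] 429 [ 0.323 -0.209  0.029] 0.037
side knob_fit 0.85 [343. 280.] 344 [ 0.602 -0.083  0.03 ] 0.038
side knob_fit 0.77 [318. 304.] 407 [ 0.532 -0.149  0.029] 0.037
side knob_fit 0.61 [316. 380.] 467 [ 0.506 -0.343  0.031] 0.038
side knob_small 0.58 [356. 322.] 240 [ 0.617 -0.204  0.026] 0.034
side knob_large 0.6 [282. 332.] 613 [ 0.447 -0.218  0.036] 0.043
side knob_large 0.17 [346. 459.] 3970 [ 0.552 -0.512  0.056] 0.07
side shaft 0.47 [292. 206.] 77 [0.5   0.106 0.082] 0.107
side hob 0.77 [362. 201.] 16084 [0.687 0.122 0.07 ] 0.103
{'clock': 0.7, 'joints': array([ 1.24080831,  0.53638541, -0.0043727 ,  1.53784719,  0.00261504,
        1.06733702, -0.07121304]), 'joint_vel': array([ 6.29093399e-04, -1.52315825e-03, -1.03733108e-03, -4.70898957e-04,
        1.78700332e-04,  8.19543574e-05,  1.17317956e-03]), 'tau': array([-8.02367776e-04, -5.83212841e+01,  1.04719844e+00, -2.59404749e+01,
        1.22680233e-02,  1.84945078e-03, -5.47750325e-07]), 'position': array([ 0.16946455, -0.62753251,  0.23132025]), 'tcp_rot': array([ 9.91314116e-01,  1.31515483e-01, -2.45453693e-05,  1.96583919e-05]), 'force': array([-0.36894083, -0.80526109, -0.44670092]), 'ft_torque': array([-0.02770615,  0.03394289, -0.0535984 ]), 'grip_force': 0.0, 'grip_width': 0.08546270828031681}
```

View pictures.

```bash
python3 - <<'E'
import cv2,numpy as np
a=cv2.imread("pics/top0.png");b=cv2.imread("pics/side0.png")
A=cv2.resize(a[180:345,200:490],None,fx=2.7,fy=2.7,interpolation=2)[:, :800]
B=cv2.resize(b[170:400,190:400],None,fx=2.6,fy=2.6,interpolation=2)
cv2.imwrite("pics/ctop.png",A);cv2.imwrite("pics/cside.png",B)
E
```

```text
(no output)
```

View pics/ctop.png

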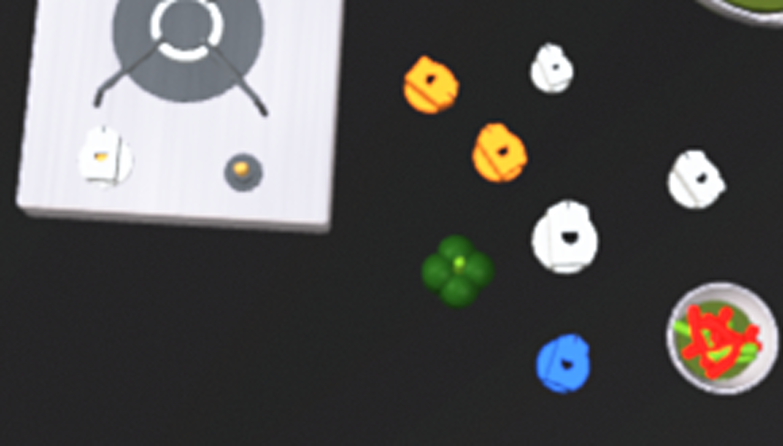

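View pics/cside.png

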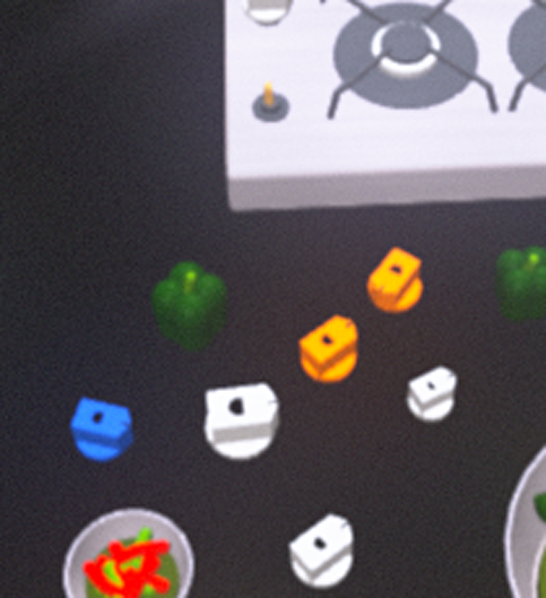

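View pics/side0.png

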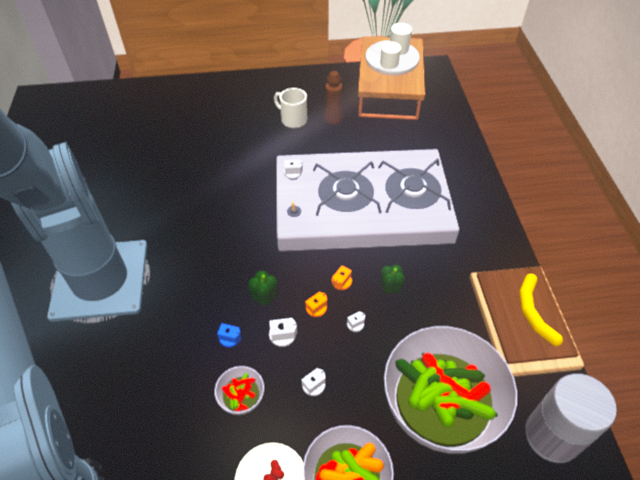

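```bash
python3 - <<'E'
from h import *
tiles=[]
for n,k,s in(("top",(459,244),(289,243)),("side",(316,380),(293,208))):
    ims=[];ds=[]
    for i in range(8):
        im,d=snapshot(n); ims.append(im.astype(float)); ds.append(np.where(d>0,d,np.nan))
    im=np.mean(ims,0); d=np.nanmedian(ds,0); np.savez(f"avg_{n}.npz",im=im,d=d)
    for c,r in((k,15),(s,15)):
        x,y=c; t=im[y-r:y+r,x-r:x+r]
        t=cv2.resize(t.clip(0,255).astype(np.uint8),(300,300),interpolation=cv2.INTER_NEAREST); tiles.append(t)
cv2.imwrite("pics/tiles.png",np.vstack([np.hstack(tiles[:2]),np.hstack(tiles[2:])]))
for n in("top","side"):
    print(n,proj(n,[[.5,-.335,.034],[.5,.1,.106],[.5,.1,.082]]).round(1))
E
```

```text
top [[459.2 246.6]
 [293.3 241. ]
 [293.9 242.8]]
side [[311.2 377.6]
 [293.2 204.7]
 [293.6 211. ]]
```

View pics/tiles.png

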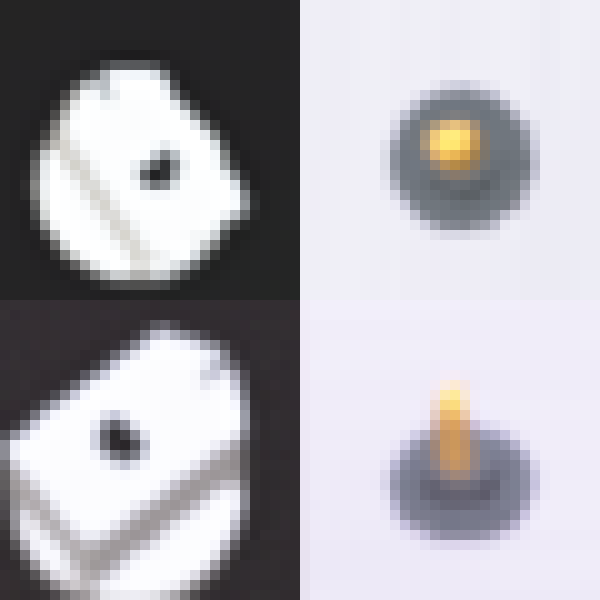

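```bash
cat > fit.py <<'E'
from h import *
from scipy.optimize import minimize
S=8;SH=8*S
def hullfill(m,n,P,o,r):
    uv=(proj(n,P)-(np.array(o)-r)+.5)*S
    cv2.fillConvexPoly(m,cv2.convexHull(np.round(uv*16).astype(np.int32)),1.0,cv2.LINE_8,4)
def cell(m,sig): 
    m=cv2.GaussianBlur(m,(0,0),sig*S); return cv2.resize(m,None,fx=1/S,fy=1/S,interpolation=cv2.INTER_AREA)
a=np.linspace(0,2*np.pi,60); C=np.c_[np.cos(a),np.sin(a)]
def rot(p,y): c,s=np.cos(y),np.sin(y); return p@np.array([[c,s],[-s,c]])
def ex(p,xy,z): return np.c_[p+xy,np.full(len(p),z)]
bar=np.array([[-21,-14],[21,-14],[28,-3],[28,3],[21,14],[-21,14]])*1e-3
def knob(n,p,o,r):
    x,y,yaw=p; m=np.zeros((2*r*S,2*r*S),np.float32); d=C*.025
    hullfill(m,n,np.vstack([ex(d,[x,y],0),ex(d,[x,y],.008)]),o,r)
    b=rot(bar,yaw); hullfill(m,n,np.vstack([ex(b,[x,y],.008),ex(b,[x,y],.034)]),o,r); return cell(m,.6)
Dm=C*.006; Dm=np.c_[np.minimum(Dm[:,0],.0025),Dm[:,1]]
def shaft(n,p,o,r,z0=.082):
    x,y,yaw=p; b=rot(Dm,yaw); m=np.zeros((2*r*S,2*r*S),np.float32); t=m.copy()
    hullfill(m,n,np.vstack([ex(b,[x,y],z0),ex(b,[x,y],z0+.02),ex(b*.75,[x,y],z0+.024)]),o,r)
    hullfill(t,n,np.vstack([ex(b,[x,y],z0+.02),ex(b*.75,[x,y],z0+.024)]),o,r)
    f=np.zeros_like(m); nrm=np.array([np.cos(yaw),np.sin(yaw)]); K,R,T=cam(n); cp=-R.T@T
    if nrm@(cp[:2]-[x,y])>0:
        e=b[b@nrm>.00249]; hullfill(f,n,np.vstack([ex(e,[x,y],z0),ex(e,[x,y],z0+.02)]),o,r); f*=(1-t)
    return [cell(q,.6) for q in(m,t,f)]
if __name__=="__main__":
    for n,k,s in(("top",(459,244),(289,243)),("side",(316,380),(293,208))):
        im=np.load(f"avg_{n}.npz")["im"]; r=16
        g=im[k[1]-r:k[1]+r,k[0]-r:k[0]+r].mean(-1); bg=np.percentile(g,10); al=np.clip((g-bg)/(np.percentile(g,75)*.85-bg),0,1)
        res=[]
        for y0 in np.arange(-np.pi,np.pi,.5):
            f=lambda p:((knob(n,p*[1,1,20],k,r)-al)**2).sum()
            q=minimize(f,np.array([.503,-.337,y0/20]),method="Nelder-Mead",options=dict(initial_simplex=np.array([.503,-.337,y0/20])+np.vstack([np.zeros(3),np.eye(3)*[.005,.005,.015]])))
            res.append((q.fun,*(q.x*[1,1,20]).round(4)))
        print(n,"knob",*[np.round(z,4) for z in sorted(res)[:4]],sep="\n")
        h=im[k[1]-6:k[1]+8,k[0]-8:k[0]+5].mean(-1) if 0 else None
        c=im[s[1]-r:s[1]+r,s[0]-r:s[0]+r]; ch=c[...,2]-c[...,0]; ch=ch-np.median(ch)
        w=np.zeros_like(ch); w[4:24,4:24]=1
        out=[]
        for yaw in np.arange(-np.pi,np.pi,np.pi/18):
            def f(p):
                A=np.stack([q.ravel() for q in shaft(n,[*p,yaw],s,r)],1); A=A[w.ravel()>0]; bb=ch.ravel()[w.ravel()>0]
                if not A[:,2].any(): A=A[:,:2]
                x=np.linalg.lstsq(A,bb,rcond=None)[0]; return ((A@x-bb)**2).sum()
            q=minimize(f,[.505,.102],method="Nelder-Mead",options=dict(initial_simplex=np.array([[.505,.102],[.511,.102],[.505,.108]]),xatol=1e-4))
            out.append((q.fun,np.degrees(yaw),*q.x))
        for z in out: print(n,np.round(z,4))
        gr=c.mean(-1); 
E
python3 fit.py
```

```text
top
knob
[11.3748  0.5043 -0.3353  0.5256]
[11.4154  0.5043 -0.3354  0.5409]
[11.4378  0.5044 -0.3353  0.5088]
[11.4602  0.5043 -0.3355  0.5168]Traceback (most recent call last):
  File "fit.py", line 45, in <module>
    q=minimize(f,[.505,.102],method="Nelder-Mead",options=dict(initial_simplex=np.array([[.505,.102],[.511,.102],[.505,.108]]),xatol=1e-4))
    res = _minimize_neldermead(fun, x0, args, callback, bounds=bounds,
                               **options)
    fxr = func(xr)
    fx = function(np.copy(x), *(wrapper_args + args))
  File "fit.py", line 42, in f
    A=np.stack([q.ravel() for q in shaft(n,[*p,yaw],s,r)],1); A=A[w.ravel()>0]; bb=ch.ravel()[w.ravel()>0]
                                   ~~~~~^^^^^^^^^^^^^^^^
  File "fit.py", line 24, in shaft
    e=b[b@nrm>.00249]; hullfill(f,n,np.vstack([ex(e,[x,y],z0),ex(e,[x,y],z0+.02)]),o,r); f*=(1-t)
                       ~~~~~~~~^^^^^^^^^^^^^^^^^^^^^^^^^^^^^^^^^^^^^^^^^^^^^^^^^^^^^^^^
  File "fit.py", line 5, in hullfill
    uv=(proj(n,P)-(np.array(o)-r)+.5)*S
        ~~~~^^^^^
  File "h.py", line 10, in proj
    K,R,t=cam(n); c=np.asarray(P)@R.T+t; c=c@K.T; return c[...,:2]/c[...,2:]
          ~~~^^^
  File "h.py", line 4, in cam
    p=camera_params(n); return np.array(p["camera_matrix"],float),cv2.Rodrigues(np.array(p["rvec"],float))[0],np.array(p["tvec"],float).ravel()
ValueError: time passes only in moves, steps and waits
```

```bash
sed -i 's/^def cam/import functools\n@functools.cache\ndef cam/' h.py; sed -i 's/,60)/,181)/' fit.py; time python3 fit.py
```

```text
top
knob
[11.265   0.5043 -0.3353  0.5237]
[11.2813  0.5043 -0.3355  0.5327]
[11.2984  0.5043 -0.3352  0.5241]
[11.3277  0.5043 -0.3353  0.5274]
top [ 1.34835558e+04 -1.80000000e+02  4.98400000e-01  1.11700000e-01]
top [ 1.3364402e+04 -1.7000000e+02  4.9850000e-01  1.1170000e-01]
top [ 1.32048852e+04 -1.60000000e+02  4.98400000e-01  1.11500000e-01]
top [ 1.26761284e+04 -1.50000000e+02  4.98500000e-01  1.11700000e-01]
top [ 1.28665796e+04 -1.40000000e+02  4.98400000e-01  1.11700000e-01]
top [ 1.38226315e+04 -1.30000000e+02  4.98400000e-01  1.11700000e-01]
top [ 1.49976736e+04 -1.20000000e+02  4.98500000e-01  1.11700000e-01]
top [ 1.72675196e+04 -1.10000000e+02  4.98500000e-01  1.11400000e-01]
top [ 2.07565037e+04 -1.00000000e+02  4.98600000e-01  1.11400000e-01]
top [ 2.37943837e+04 -9.00000000e+01  4.98400000e-01  1.11000000e-01]
top [ 2.87073795e+04 -8.00000000e+01  4.98800000e-01  1.11000000e-01]
top [ 4.10334699e+04 -7.00000000e+01  4.98600000e-01  1.10500000e-01]
top [ 3.97012819e+04 -6.00000000e+01  4.99100000e-01  1.10600000e-01]
top [ 3.66961649e+04 -5.00000000e+01  4.99700000e
[... 3429 characters left out ...]
7719e+04 8.00000000e+01 4.98900000e-01 1.10000000e-01]
side [5.78419019e+04 9.00000000e+01 4.98900000e-01 1.09600000e-01]
side [5.71965936e+04 1.00000000e+02 4.98800000e-01 1.09800000e-01]
side [5.62276279e+04 1.10000000e+02 4.98800000e-01 1.09500000e-01]
side [5.44379611e+04 1.20000000e+02 4.98700000e-01 1.09300000e-01]
side [5.08475261e+04 1.30000000e+02 4.98700000e-01 1.09600000e-01]
side [4.53878105e+04 1.40000000e+02 4.98400000e-01 1.09500000e-01]
side [3.86975446e+04 1.50000000e+02 4.98100000e-01 1.09100000e-01]
side [3.16815995e+04 1.60000000e+02 4.97900000e-01 1.09000000e-01]
side [2.63950869e+04 1.70000000e+02 4.97600000e-01 1.09000000e-01]
real	0m32.550s
user	0m30.748s
sys	0m2.489s
```

```bash
cat > disc.py <<'E'
from fit import *
for n,s in(("top",(289,243)),("side",(293,208))):
    D=np.load(f"avg_{n}.npz"); im=D["im"]; r=16
    c=im[s[1]-r:s[1]+r,s[0]-r:s[0]+r,0] # blue: brass & disc dark
    # blue channel; hob bright
    al=np.clip((np.median(c)-c)/(np.median(c)-np.percentile(c,8)),0,1)
    ch=im[s[1]-r:s[1]+r,s[0]-r:s[0]+r]; ch=ch[...,2]-ch[...,0]; w=(ch-np.median(ch)<8)
    for z in(.070,.074):
        def f(p):
            m=np.zeros((2*r*S,2*r*S),np.float32); hullfill(m,n,np.vstack([ex(C*p[2],p[:2],.07),ex(C*p[2],p[:2],z)]),s,r)
            return (((cell(m,.6)-al)*w)**2).sum()
        q=minimize(f,[.5,.11,.018],method="Nelder-Mead",options=dict(initial_simplex=np.array([[.5,.11,.018],[.506,.11,.018],[.5,.116,.018],[.5,.11,.021]])))
        print(n,z,q.x.round(4),q.fun.round(2))
    W=world(n,D["d"])
    for o in outline_of("hob",n)[:1]:
        P=W[o["pixels"]&(abs(W[...,2]-.07)<.006)]
        print("hob top z",np.median(P[:,2])); R=cv2.minAreaRect((P[:,:2]*1000).astype(np.float32)); print(R)
    a=im[s[1]-r:s[1]+r,s[0]-r:s[0]+r]; print((W[s[1]-6:s[1]+6,s[0]-4:s[0]+5,2]*1000).round(0).astype(int))
E
python3 disc.py
```

```text
top 0.07 [0.5006 0.1117 0.0182] 0.41
top 0.074 [0.5003 0.1115 0.0179] 0.36
hob top z 0.07155802107303218
((688.8309326171875, 164.76243591308594), (300.1087951660156, 459.6318054199219), 86.7708511352539)
[[ 70  71  75  74  74  74  74  72  73]
 [ 73  74  75  73  76  74  74  75  75]
 [ 75  75  76  85  84  82  84  86  74]
 [ 74  76  83 106 107 108 106  84  83]
 [ 72  81 105 105 106 107 108  82  83]
 [ 75  84  84 105 106 108 104  87  83]
 [ 73  84  86  98 102 103  95  83  84]
 [ 72  75  82  84  91  92  85  83  84]
 [ 75  74  82  83  85  82  82  83  81]
 [ 74  73  76  85  83  84  84  78  73]
 [ 74  74  75  75  74  76  73  74  71]
 [ 74  74  75  76  76  75  73  74  72]]
side 0.07 [0.5005 0.1106 0.0185] 2.57
side 0.074 [0.5004 0.109  0.0175] 2.39
hob top z 0.07005674976775753
((689.4739379882812, 164.16653442382812), (302.80279541015625, 458.843017578125), 86.65756225585938)
[[ 70  70  70 107 106 103  68  68  71]
 [ 69  71 103 104 105 105  71  72  71]
 [ 70  69 100 103 103 102  68  71  70]
 [ 69  69  69 100 100  99  74  71  69]
 [ 71  73  83  95  97  96  83  82  72]
 [ 73  80  82  91  94  92  82  82  81]
 [ 74  84  81  88  88  88  81  82  82]
 [ 74  82  83  85  85  84  82  83  80]
 [ 72  79  82  80  82  82  83  82  81]
 [ 74  75  80  81  82  83  82  80  77]
 [ 74  73  77  78  77  78  80  76  75]
 [ 73  72  72  73  72  76  74  73  73]]
```

```bash
cat >> h.py <<'E'
def q(psi): return [np.cos(psi/2),np.sin(psi/2),0,0]
def st(): o=get_obs(); print("t",round(o["clock"],2),"p",o["position"].round(4),"F",o["force"].round(1),"g",round(o["grip_width"],4),round(o["grip_force"],1),"j7",o["joints"][6].round(2)); return o
E
python3 - <<'E'
from h import *
for b in(0,np.pi,-np.pi):
    for p,y in(([.504,-.3353,.2],.555),([.504,-.3353,.011],.555),([.5005,.111,.16],0),([.5005,.111,.085],.3)):
        j=solve_ik(p,q(y+b)); print(b,p,None if j is None else np.round(j,2))
move_ptp([.504,-.3353,.12],q(.555)); command_gripper(.06,60); move_l([.504,-.3353,.011],vel=.12); st()
command_gripper(.0,60); st()
move_l([.504,-.3353,.19],vel=.15); st()
E
```

```text
0 [0.504, -0.3353, 0.2] [ 0.64  0.5  -0.17  1.68  0.1   0.97 -0.58]
0 [0.504, -0.3353, 0.011] [ 0.59  0.77 -0.11  1.76  0.14  0.62 -0.61]
0 [0.5005, 0.111, 0.16] [ 0.14  0.46 -0.56  1.93  0.33  0.83 -2.17]
0 [0.5005, 0.111, 0.085] [ 0.07  0.57 -0.47  1.98  0.4   0.68 -1.93]
3.141592653589793 [0.504, -0.3353, 0.2] [ 1.22  0.75 -1.08  1.65  0.71  1.18  2.1 ]
3.141592653589793 [0.504, -0.3353, 0.011] [ 1.22  1.1  -1.08  1.73  1.12  1.07  1.85]
3.141592653589793 [0.5005, 0.111, 0.16] [ 0.53  0.7  -1.14  1.92  0.74  1.03  0.63]
3.141592653589793 [0.5005, 0.111, 0.085] [ 0.37  0.72 -0.9   1.96  0.77  0.84  0.92]
-3.141592653589793 [0.504, -0.3353, 0.2] [ 1.22  0.75 -1.08  1.65  0.71  1.18  2.1 ]
-3.141592653589793 [0.504, -0.3353, 0.011] [ 1.22  1.1  -1.08  1.73  1.12  1.07  1.85]
-3.141592653589793 [0.5005, 0.111, 0.16] [ 0.53  0.7  -1.14  1.92  0.74  1.03  0.63]
-3.141592653589793 [0.5005, 0.111, 0.085] [ 0.37  0.72 -0.9   1.96  0.77  0.84  0.92]
t 4.71 p [ 0.5046 -0.3357  0.0117] F [-0.1  0.1 -0.1] g 0.0602 0.0 j7 -0.63
t 5.1 p [ 0.5046 -0.3357  0.0119] F [-0.3  0.2  5.6] g 0.027 59.9 j7 -0.63
t 6.44 p [ 0.5034 -0.335   0.189 ] F [-0.5  1.  -1.3] g 0.0269 59.0 j7 -0.58
```

```bash
python3 - <<'E'
from h import *
move_ptp([.5008,.1108,.135],q(.02)); wait(.3); o=st(); print(o["tcp_rot"].round(3))
T=[]
for n in("top","side"):
    im=np.mean([snapshot(n)[0].astype(float) for _ in range(4)],0); np.save(f"hold_{n}.npy",im)
    u,v=proj(n,[.5,.111,.12]).round().astype(int); print(u,v)
    T.append(cv2.resize(im[v-25:v+25,u-25:u+25].astype(np.uint8),(400,400),interpolation=0))
cv2.imwrite("pics/hold.png",np.hstack(T))
E
```

```text
t 8.39 p [0.501  0.1103 0.135 ] F [-0.6  0.  -0.3] g 0.0271 59.0 j7 -1.97
[1.   0.01 0.   0.  ]
289 240
293 198
```

View pics/hold.png

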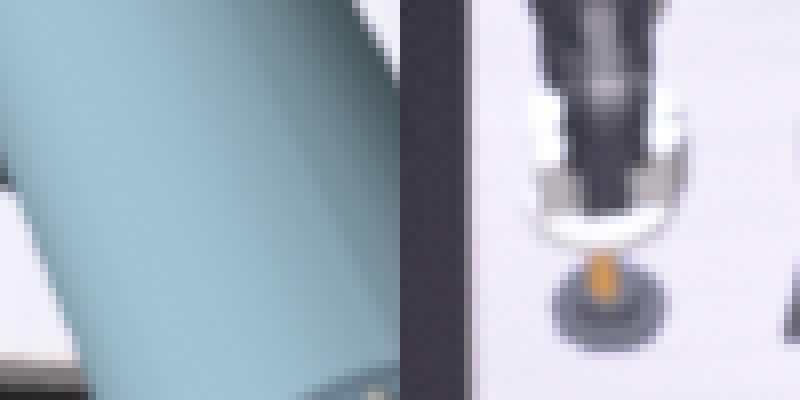

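```bash
python3 - <<'E'
from h import *
move_l([.5008,.1108,.121],vel=.05); 
print(move_l([.5008,.1108,.094],vel=.03,force_limit=4)); st()
E
```

```text
True
t 10.16 p [0.5007 0.1107 0.0938] F [-1.   0.6  4.6] g 0.0269 59.6 j7 -1.98
```

```bash
python3 - <<'E'
from h import *
command_gripper(0,90)
for z in(.092,.090,.088,.086,.0845,.083):
    r=move_l([.5008,.1108,z],vel=.03,force_limit=25); wait(.15); o=st()
    if r or o["force"][2]>22: break
im=np.mean([snapshot("side")[0].astype(float) for _ in range(4)],0)
u,v=proj("side",[.5,.111,.09]).round().astype(int)
cv2.imwrite("pics/press.png",cv2.resize(im[v-25:v+25,u-25:u+25].astype(np.uint8),(400,400),interpolation=0))
E
```

```text
t 10.78 p [0.5007 0.1108 0.0921] F [-0.6 -1.1  5.9] g 0.0263 90.5 j7 -1.98
t 11.18 p [0.5008 0.1108 0.0902] F [-0.6  0.   6.9] g 0.026 90.7 j7 -1.99
t 11.57 p [0.5008 0.1108 0.0883] F [-0.3 -0.6  9.5] g 0.0263 90.8 j7 -1.99
t 11.97 p [0.5008 0.1108 0.0864] F [-2.3 -0.3  9.7] g 0.0261 91.0 j7 -1.99
t 12.38 p [0.5008 0.1108 0.0858] F [-5.1 -1.4 20.3] g 0.0261 93.0 j7 -1.99
t 12.78 p [0.501  0.1108 0.0856] F [-10.3  -2.   36.1] g 0.0261 95.1 j7 -1.99
```

View pics/press.png

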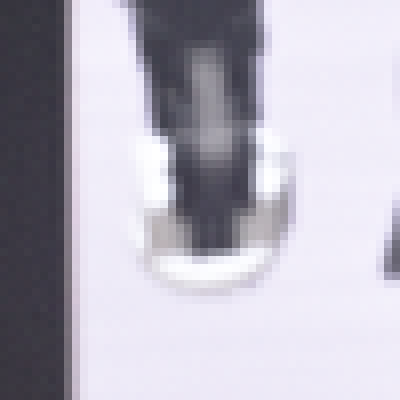

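```bash
python3 - <<'E'
from h import *
move_l([.5008,.1108,.0845],vel=.03); wait(.3); o=st()
if o["force"][2]>14 and o["position"][2]<.0863: print(hand_in())
E
```

```text
t 13.53 p [0.5008 0.1108 0.0858] F [-4.8 -1.2 20.4] g 0.0264 92.4 j7 -1.99
the job is handed in; nothing more can be done
None
```

The fitting knob is fully home on the bare shaft and pressed in to its stop (about 8 mm of travel, 20 N), still held in the gripper; I handed the job in at 13.5 s and did not touch the other items.

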